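Find the dry-footed plinth on the test ramp

ROBOT

A 7-joint arm with a two-finger parallel gripper is mounted at the origin on the work surface. World frame = base frame: x ahead of the robot, y to its left, z up, the work surface at z = 0. Lengths are in m, angles in rad, forces in N, time in s.
With the tool pointing down it reaches from about 0.425 to 0.925 m from the base axis. Payload 6.8 kg.
Tool frame: the origin (TCP) lies midway between the tips of the shut fingers; the grasp point (between the pads) lies 19 mm behind it; z points along the fingers, y is the line along which they close (so a half turn about z gives the same grasp; the last joint's range is limited). The gripper opens to 85 mm and grips with 20 to 120 N. Pads are 22 mm wide; open, the fingers measure 114 mm over their backs; the gripper's body (76 mm by 85 mm) begins 54 mm behind the grasp point. The pads swing forward as they close: fully open they stand 13 mm farther back than shut.
Start: joints at [1.046, 0.477, 0.022, 1.555, -0.011, 1.109, -0.083], TCP at [0.273, -0.617, 0.231] pointing down, gripper open.
Joint ranges: [-2.96, 2.96], [-0.34, 2.1], [-1.41, 1.46], [0.24, 2.44], [-1.37, 4.51], [0.17, 1.92], [-2.96, 2.96]. Speed limits (rad/s): [2.39, 2.39, 3.14, 3.14, 3.14, 3.14, 3.14].

INTERFACE

Orientations are given as a rotation vector (axis times angle).
In Python, from bench import r gives the robot as it stands. The module is installed in compiled form; this text tells all that it offers.
- The arm moves only by the tool apply_moves, never from a script. Its argument "rows" is a list of rows, each a list of 6 numbers: the shift along the tool's x, y, z scaled (see below), then the turn, a rotation vector about the tool's x, y, z scaled (see below). A call has 1 to 5 rows; each row is the pose to reach, as a shift and turn from the pose commanded when the call began, along the tool's axes at that moment; what a row does not reach only later rows make up. The controller multiplies each number of a shift by 0.25 m and each number of a turn by 90 degrees. A row lasts 1/8 s, in which the tool goes at most 62.5 mm and 10.7 degrees, less where a joint would pass 70% of its speed; a pose out of reach is approached as far as the arm can. A call with a number of a shift or a turn outside -1 to 1 is refused whole. A call with a gripper value outside its range is refused whole. "claw" is the opening, from 0 (shut) to 1 (fully open), set as the call begins (left out, the last holds). The fingers move at their own pace and stop on an object; "newtons" is the grip in N (left out, the last holds). Time passes only in rows, so rows that repeat a pose let the fingers close. It gives the time, the measured TCP pose, the force, the opening and the grip force at its end, in the units of the state.
- r.get_obs(): the state, without advancing time (a new reading comes with each control period).
- r.grab_frame(name): name is "scene" or "top"; returns a dict with "pixels" (420x560x3 uint8, red, green, blue), "intrinsics" (3x3 intrinsics, pixels), "eye" and "attitude" of the camera in the world. Camera axes: x right, y up, looking along -z (the intrinsics and any distortion apply to the point x, -y, -z); pixel columns grow to the right and rows downward; lengths in m; the calibration is good to about 2 mm. A picture is of the moment at which its call begins. There is no depth.
- r.hand_in(): hands the job in; it is judged then, once.
Trained networks look in a picture, given as the dict that the camera call returned (one of the last four; its "shot" number tells which), for a name from the list of things; names that differ only in an ending like _2 or _b are one class to them, and where a whole thing is asked for, a point or a joint stands for the part that bears it (a point fixed in the world has none). Each returns a list of dicts, best first, with "conf" (0 to 1); they miss things now and then, are a little off and sometimes report something else, mostly with a low value. They report only what shows in the picture. A call takes as long as a camera call. They do not tell look-alikes from the thing itself.
- r.search_frame(picture, thing): "rect" ([left, top, width, height] in pixels, round what is visible of it).
- r.outline_of(picture, thing): "pixels" (420x560 bool, what is visible of it) and "rect" ([left, top, width, height] in pixels, round what is visible of it).
- r.landmark_of(picture, thing): "point" ([column, row] in pixels: a listed point, or the origin of a listed thing).
The state is a dict: "clock": time; "joints": joint angles; "qvel": joint speeds; "tau": joint torques, N m; "tcp_pos": TCP position; "orientation": TCP orientation; "contact_force": force on the tool from outside, world axes, zero at the start; "moment": the same for the moment, N m; "grip_width": finger opening in m; "gripper_force": force on a finger pad.
Only numpy, scipy, OpenCV 4.12 (cv2) and the standard library are available. Lean on these libraries where they do the work, as an engineer would, in place of code of your own. Each camera call takes 0.05 s, during which the arm holds its last target. There are 200 camera calls.

TASK

One of the three look-alike porcelain plinths has a bare foot that grips the tilted steel test ramp; the other two are glazed underneath and slide down it. Find out which by trying them on the ramp, slide the one that grips up the lane, under the gauge bar, and leave it resting against the top stop, and put both sliders flat on the floor of the plywood reject tray. Do not tip any plinth over, and leave the pot, jar, bottle and horse figurine standing where they are.

Things in the scene. Friction and masses are not known exactly. Their poses are not given: they have to be found in the camera images.
- plinth_a: White porcelain plinth, about 280 g. Slab 90 x 60 mm, 14 mm thick; centred on it a block 74 x 42 mm reaching to 40 mm height (grip its 42 mm width). Origin: centre of the underside; x along the 90 mm, y across, z up. All three look the same; one stays where it is released on the ramp, two slide down it at once (about 75 mm in 0.5 s). Which is which must be tried.
- plinth_b: White porcelain plinth, same size, look and axes as plinth_a.
- plinth_c: White porcelain plinth, same size, look and axes as plinth_a.
- ramp: Fixed ramp; origin under its middle, x level, uphill. Steel lane sloped 12 degrees, 270 mm from lip to stop, 70 mm wide between rails 10 mm thick and high; a plinth fits only lengthwise. A dark gauge bar 14 mm wide crosses it 33 to 47 mm before the stop, on posts over the rails: 58 mm free under it, top 64 mm over the lane; plinths pass below it.
- ramp_stop (a point): Top of the ramp's lane: middle of the lower edge of the top stop's face, on the lane surface. x points up the slope along the lane, y across it, z square to the lane surface. The wooden stop is 30 mm high. A plinth resting against it has its origin 45 mm before this point.
- ramp_lip (a point): Foot of the lane: middle of the lower edge of the foot lip's face, on the lane surface (about 14 mm over the table), same axes as ramp_stop. The wooden lip is 13 mm high; a plinth that slides comes to rest on it, its origin 45 mm up the lane from this point.
- tray: Plywood reject tray, fixed, outside 210 x 140 mm, 22 mm high, walls and floor 5 mm. Origin: centre of its underside, x along the 210 mm. Room for two plinths side by side, each lying across the tray (its length along the tray's y), 50 mm either side of the middle.
- glaze_pot: Small amber glass pot, 42 mm across, 58 mm high, standing amid the plinths. Origin: centre of the underside. Leave alone.
- pigment_jar: Squat amber jar, 60 mm across, 70 mm high, beyond the plinths. Origin: centre of the underside. Leave alone.
- glue_bottle: White bottle, 52 mm across, 150 mm high, near the robot. Origin: centre of the underside. Leave alone.
- figurine: White porcelain horse on a 75 x 50 mm foot, about 105 mm high. Origin: centre of the underside. Leave alone.
Mind the look-alikes: they are no part of the job. What is shaped like the plinth_b but blue or red is not meant.

How it is judged:
By the outcome, as a careful person would: the job done as asked, in the order asked, and still so for the second after the job is handed in, with the robot touching nothing.
It also fails if it takes over 72 s, if anything falls off the work surface, if the arm or the gripper's body presses on something with over 40 N, if the wrist force passes 120 N, or if a joint passes its speed limit or range.

## Working session

There is one attempt and no reset: what is moved stays moved. The work goes in short steps, Python scripts to look and compute and a tool call to move; the robot and the scene stay as the last step left them, time stands still between calls to the robot, and variables do not carry over. Pictures are saved under pics/ and viewed, at most 13 in all, crops included, and the job is handed in when it is done.

Besides the shell and the picture viewer there is one more tool, called as a command line: name --pt "numbers of a row" for each row, then --argument value for the rest. apply_moves: Moves the arm, as the interface text tells. Its arguments: {"type":"object","properties":{"rows":{"type":"array","items":{"type":"array","items":{"type":"number"}}},"claw":{"type":"number"},"newtons":{"type":"number"}},"required":["rows"]}

```bash
mkdir -p pics; cat > h.py <<'E'
import numpy as np,cv2
from scipy.spatial.transform import Rotation as R
from bench import r
def att(p):
    a=np.array(p["attitude"],float)
    if a.shape==(3,3): return a
    return R.from_rotvec(a).as_matrix() if a.size==3 else R.from_quat(a).as_matrix()
def ray(p,uv,z):
    K=np.array(p["intrinsics"]);d=np.linalg.inv(K)@[uv[0],uv[1],1]
    d=att(p)@[d[0],-d[1],-d[2]];e=np.array(p["eye"]);return e+d*(z-e[2])/d[2]
def proj(p,X):
    K=np.array(p["intrinsics"]);c=(np.atleast_2d(X)-np.array(p["eye"]))@att(p)
    q=np.c_[c[:,0],-c[:,1],-c[:,2]]@K.T;return q[:,:2]/q[:,2:]
def save(p,n): cv2.imwrite("pics/"+n,p["pixels"][:,:,::-1])
E
python3 - <<'E'
from h import *
for n in("top","scene"):
    p=r.grab_frame(n);save(p,n+"0.png");print(n,[k for k in p],p["eye"],p["attitude"],p["intrinsics"])
    for t in("plinth_a","ramp_stop","ramp_lip","ramp","tray","glaze_pot","pigment_jar","glue_bottle","figurine"):
        print(t,[(np.round(d["point"]).tolist(),round(d["conf"],2),ray(p,d["point"],0)[:2].round(3).tolist()) for d in r.landmark_of(p,t)])
    print("seg",[(d["rect"],round(d["conf"],2)) for d in r.outline_of(p,"plinth_a")])
print(r.get_obs())
E
```

```text
top ['pixels', 'intrinsics', 'eye', 'attitude', 'shot'] [ 0.45088573 -0.00119075  1.08035258] [ 0.077563   -0.06051459 -1.54223156] [[467.01768413   0.         281.19706776]
 [  0.         467.01768413 214.34984805]
 [  0.           0.           1.        ]]
plinth_a [([400.0, 255.0], 0.96, [0.461, -0.264]), ([328.0, 110.0], 0.87, [0.798, -0.092]), ([241.0, 253.0], 0.85, [0.454, 0.101]), ([314.0, 272.0], 0.75, [0.417, -0.068]), ([250.0, 184.0], 0.66, [0.615, 0.088])]
ramp_stop [([444.0, 190.0], 0.84, [0.613, -0.364])]
ramp_lip [([317.0, 181.0], 0.87, [0.627, -0.07])]
ramp [([372.0, 186.0], 0.6, [0.618, -0.199])]
tray [([137.0, 202.0], 0.62, [0.566, 0.348]), ([171.0, 326.0], 0.3, [0.284, 0.257])]
glaze_pot [([281.0, 223.0], 0.76, [0.525, 0.011]), ([376.0, 189.0], 0.32, [0.612, -0.208])]
pigment_jar [([272.0, 112.0], 0.82, [0.789, 0.04]), ([281.0, 222.0], 0.44, [0.529, 0.012])]
glue_bottle [([170.0, 332.0], 0.76, [0.27, 0.257]), ([378.0, 185.0], 0.49, [0.621, -0.211])]
figurine [([188.0, 121.0], 0.85, [0.763, 0.239])]
seg [([379.2, 233.4, 48.3, 39.8], 0.85), ([228.4, 162.7, 42.2, 44.3]
[... 1213 characters left out ...]
clock': 1.1, 'joints': array([ 1.04587849,  0.47704031,  0.02239744,  1.55540448, -0.01149361,
        1.10929088, -0.08309466]), 'qvel': array([-0.00051007, -0.00149267, -0.0012339 ,  0.00010707, -0.0010981 ,
        0.00122375, -0.00061876]), 'tau': array([-9.23206717e-04, -5.96335530e+01,  1.60629954e+00, -2.81546277e+01,
        1.25204015e-02,  1.59292231e-03,  4.13917220e-06]), 'tcp_pos': array([ 0.27328736, -0.61721886,  0.23127891]), 'orientation': array([-3.07360058e+00, -6.49986783e-01, -5.40964184e-06]), 'contact_force': array([-0.33648683,  0.0466236 ,  0.03359652]), 'moment': array([ 0.04222123,  0.01670725, -0.01521543]), 'gripper_force': 0.0, 'grip_width': 0.08528513954466635}
```

View pics/top0.png

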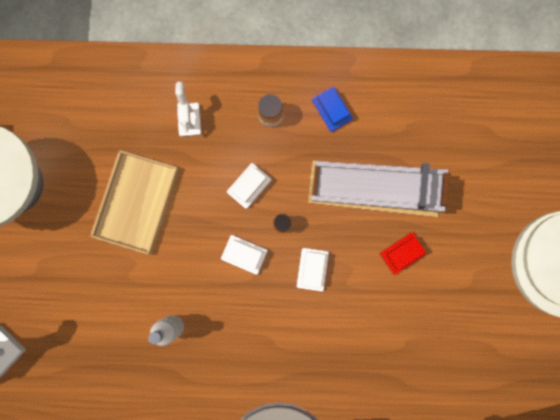

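View pics/scene0.png

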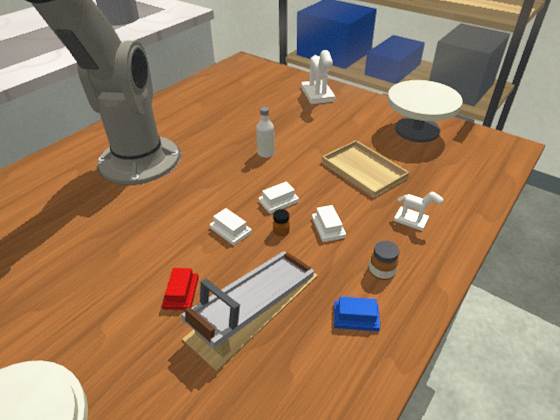

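The top view shows the white plinths at about (249,185), (244,254) and (313,270), the ramp from its lip at (313,182) to its stop at (440,190), and the tray at (137,202). The scene view agrees. The red and blue ones are decoys. Next I fit the poses.

```bash
cat >> h.py <<'E'
from scipy.optimize import minimize
def box(l,w,z0,z1): return np.array([[a*l/2,b*w/2,z] for a in(-1,1) for b in(-1,1) for z in(z0,z1)])
PL=np.r_[box(.09,.06,0,.014),box(.074,.042,.014,.04)]; TR=box(.21,.14,0,.022)
def place(M,q,z=0): c,s=np.cos(q[2]),np.sin(q[2]);return np.c_[q[0]+c*M[:,0]-s*M[:,1],q[1]+s*M[:,0]+c*M[:,1],M[:,2]+z]
def sil(p,X):
    im=np.zeros((420,560),np.uint8);h=cv2.convexHull(proj(p,X).astype(np.float32))
    cv2.fillConvexPoly(im,np.round(h*16).astype(np.int32),255,cv2.LINE_AA,4);return im/255.
def fit(pm,M,q0,z=0):
    def f(q):
        e=0
        for p,m in pm:
            s=sil(p,place(M,q,z));e+=1-np.minimum(s,m).sum()/np.maximum(s,m).sum()
        return e/len(pm)
    b=None
    for y in np.arange(0,np.pi,np.pi/6):
        o=minimize(f,[*q0[:2],y],method="Nelder-Mead",options=dict(initial_simplex=np.array([[*q0[:2],y],[q0[0]+.015,q0[1],y],[q0[0],q0[1]+.015,y],[*q0[:2],y+.3]]),xatol=1e-4,fatol=1e-5))
        if b is None or o.fun<b.fun:b=o
    return b.x,b.fun
E
python3 - <<'E'
from h import *
T=r.grab_frame("top");S=r.grab_frame("scene")
def pick(p,name,xy):
    best=None
    for d in r.outline_of(p,name):
        m=d["pixels"].astype(float);v,u=np.nonzero(d["pixels"]);g=ray(p,[u.mean(),v.mean()],.015)[:2]
        e=np.linalg.norm(g-xy)
        if e<.04 and (best is None or e<best[0]):best=(e,m)
    return [] if best is None else [(p,best[1])]
fits={}
for n,xy in dict(A=(.615,.088),B=(.445,.1),C=(.417,-.068)).items():
    pm=pick(T,"plinth_a",xy)+pick(S,"plinth_a",xy);fits[n]=fit(pm,PL,xy)[0];print(n,len(pm),fit(pm,PL,xy))
pm=pick(T,"tray",(.566,.348))+pick(S,"tray",(.566,.348));print(len(pm));
if pm: fits["t"],e=fit(pm,TR,(.566,.348));print("tray",fits["t"],e)
# ramp: triangulate landmarks
for n,z in(("ramp_lip",.014),("ramp_stop",.014+.27*np.sin(np.radians(12)))):
    for p in(T,S): print(n,[(ray(p,d["point"],z).round(4).tolist(),round(d["conf"],2)) for d in r.landmark_of(p,n)])
a=ray(T,[444,190],.070);
E
```

```text
A 2 (array([0.60945534, 0.08733791, 2.39654322]), np.float64(0.1644911939112842))
B 2 (array([0.4513832 , 0.09409185, 1.21292246]), np.float64(0.12901367472865155))
C 2 (array([ 0.42283952, -0.06251395, -0.18517709]), np.float64(0.15113834404458865))
2
tray [ 0.56501788  0.3498984  -0.26476733] 0.05268411561940273
ramp_lip [([0.6256, -0.0762, 0.014], 0.91), ([0.4208, -0.0636, 0.014], 0.52), ([0.2812, 0.251, 0.014], 0.5)]
ramp_lip [([0.7682, 0.2112, 0.014], 0.73), ([0.6194, -0.0651, 0.014], 0.72)]
ramp_stop [([0.6055, -0.3348, 0.0701], 0.57)]
ramp_stop [([0.5968, -0.3374, 0.0701], 0.83)]
```

```bash
cat >> h.py <<'E'
def lane(lip,yaw,X):
    a=np.radians(12);ex=np.array([np.cos(yaw)*np.cos(a),np.sin(yaw)*np.cos(a),np.sin(a)]);ey=np.array([-np.sin(yaw),np.cos(yaw),0]);ez=np.cross(ex,ey)
    return np.array(lip)+np.atleast_2d(X)@np.array([ex,ey,ez])
def white(p,xy,rad=.075,z=.02):
    hsv=cv2.cvtColor(p["pixels"],cv2.COLOR_RGB2HSV);m=((hsv[...,1]<60)&(hsv[...,2]>120)).astype(np.uint8)
    k=np.zeros_like(m);c=proj(p,[*xy,z])[0];cv2.circle(k,tuple(int(v) for v in c),int(rad*420),1,-1)
    n,l,st,ce=cv2.connectedComponentsWithStats(m&k)
    i=1+np.argmax(st[1:,4]);return (l==i).astype(float)
E
python3 - <<'E'
from h import *
T=r.grab_frame("top");S=r.grab_frame("scene")
Q={}
for n,xy in dict(A=(.612,.087),B=(.451,.094),C=(.42,-.065)).items():
    Q[n],e=fit([(p,white(p,xy)) for p in(T,S)],PL,xy);print(n,Q[n].round(4),round(e,3))
lip=np.array([.622,-.0705,.014]);st=np.array([.601,-.336]);yaw=np.arctan2(*(st-lip[:2])[::-1]);print(yaw)
def draw(p,f,c,name):
    im=cv2.resize(p["pixels"][:,:,::-1],None,fx=f,fy=f,interpolation=cv2.INTER_CUBIC)
    def L(X,col):cv2.polylines(im,[np.round((proj(p,X)+.5)*f).astype(int)],True,col,1)
    sq=np.array([[-1,-1],[1,-1],[1,1],[-1,1]])
    for q in Q.values():
        L(place(np.c_[sq*[.045,.03],np.full(4,.014)],q),(255,0,0));L(place(np.c_[sq*[.037,.021],np.full(4,.04)],q),(0,0,255))
    for z in (0,.022):L(place(np.c_[sq*[.105,.07],np.full(4,z)],[.565,.35,-.265]),(255,0,0))
    L(lane(lip,yaw,[[0,-.035,0],[.27,-.035,0],[.27,.035,0],[0,.035,0]]),(0,255,0))
    L(lane(lip,yaw,[[0,-.045,.01],[.27,-.045,.01],[.27,.045,.01],[0,.045,.01]]),(0,255,255))
    L(lane(lip,yaw,[[.223,-.045,.064],[.237,-.045,.064],[.237,.045,.064],[.223,.045,.064]]),(255,0,255))
    x,y,w,h=c;cv2.imwrite("pics/"+name,im[y*f:(y+h)*f,x*f:(x+w)*f])
draw(T,3,(205,145,255,150),"t1.png");draw(S,3,(165,170,220,190),"s1.png")
E
```

```text
A [ 0.6094  0.0887 -0.7174] 0.104
B [0.4519 0.0945 1.1964] 0.108
C [ 0.4225 -0.0624  3.0077] 0.104
-1.649728041920081
```

View pics/t1.png

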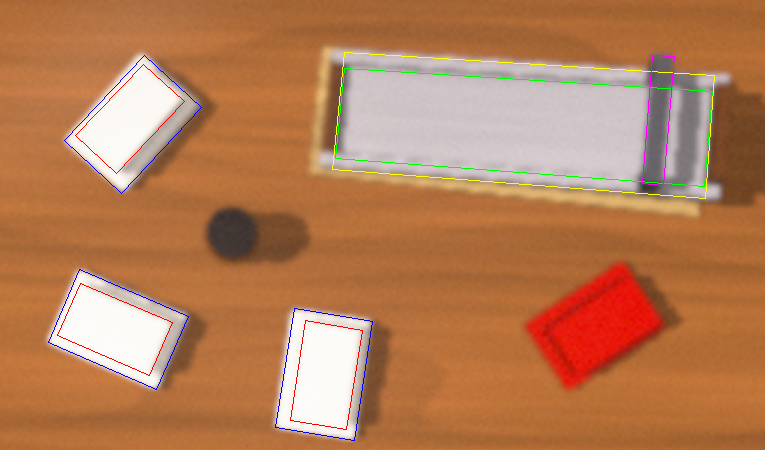

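View pics/s1.png

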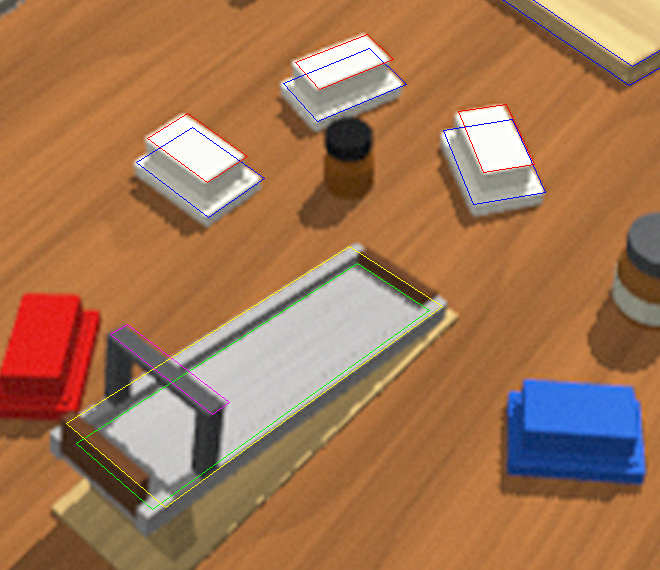

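```bash
cat >> h.py <<'E'
LIP=np.array([.6235,-.071,.014]);YAW=-1.65
def ori(y,z=(0,0,-1)):
    y=np.array(y,float);z=np.array(z,float);y/=np.linalg.norm(y);z/=np.linalg.norm(z);return np.c_[np.cross(y,z),y,z]
def down(az): return ori([np.cos(az),np.sin(az),0])
def laneR(): 
    o,x,y,z=lane([0,0,0],YAW,[[0,0,0],[1,0,0],[0,1,0],[0,0,1]]);return ori(y,-z)
def plan(wps,start=None):
    if start is None: o=r.get_obs();P,A=np.array(o["tcp_pos"]),R.from_rotvec(o["orientation"]).as_matrix()
    else: P,A=start
    for n,p,B in wps:
        p=np.array(p,float);w=R.from_matrix(A.T@B).as_rotvec();d=A.T@(p-P)
        k=int(max(np.ceil(np.linalg.norm(p-P)/.0625),np.ceil(np.degrees(np.linalg.norm(w))/10.7)))
        s=np.round(np.r_[d/.25,w/(np.pi/2)],3)
        print(n,"rows>=",k,"OUT" if abs(s).max()>1 else "",s.tolist())
        P=P+A@(s[:3]*.25);A=A@R.from_rotvec(s[3:]*np.pi/2).as_matrix()
    return P,A
E
python3 - <<'E'
from h import *
A=[.6094,.0887];D=down(-.7174+np.pi/2)
o=r.get_obs();R0=R.from_rotvec(o["orientation"]).as_matrix()
m=down(0)
plan([("v1",[.43,-.45,.22],R0),("v2",[.55,-.25,.2],m),("v3",[.60,-.03,.18],down(.4)),("v4",[*A,.10],D),("g",[*A,.018],D),("lift",[*A,.14],D),("r1",[.61,-.06,.16],down(.2)),("pre",lane(LIP,YAW,[.135,0,.10])[0],laneR()),("put",lane(LIP,YAW,[.135,0,.021])[0],laneR())])
E
```

```text
v1 rows>= 4  [0.844, -0.358, 0.045, 0.0, 0.0, 0.0]
v2 rows>= 7  [0.763, -0.537, 0.08, 0.0, 0.0, -0.735]
v3 rows>= 4  [0.88, 0.2, 0.08, 0.0, 0.0, -0.254]
v4 rows>= 3  [0.423, 0.22, 0.32, 0.0, 0.0, -0.289]
g rows>= 2  [-0.0, -0.001, 0.328, -0.0, 0.0, 0.0]
lift rows>= 2  [-0.0, 0.0, -0.488, -0.0, 0.0, 0.0]
r1 rows>= 4  [-0.393, -0.446, -0.08, 0.0, 0.0, 0.416]
pre rows>= 2  [-0.482, -0.079, 0.081, 0.019, -0.132, 0.177]
put rows>= 2  [0.0, 0.0, 0.316, -0.0, -0.0, 0.0]
```

apply_moves --pt "0.844 -0.358 0.045 0 0 0" --pt "0.844 -0.358 0.045 0 0 0" --pt "0.844 -0.358 0.045 0 0 0" --pt "0.844 -0.358 0.045 0 0 0" --claw 1 --newtons 50

```text
clock: 2.4
tcp_pos: [0.4326, -0.447, 0.2201]
orientation: [-3.072, -0.655, -0.002]
contact_force: [-0.6, -0.7, 0.4]
grip_width: 0.0854
gripper_force: 0.0
```

apply_moves --pt "0.763 -0.537 0.08 0 0 -0.5" --pt "0.763 -0.537 0.08 0 0 -0.5" --pt "0.763 -0.537 0.08 0 0 -0.5" --pt "0.763 -0.537 0.08 0 0 -0.5" --pt "0.763 -0.537 0.08 0 0 -0.5"

```text
clock: 3.02
tcp_pos: [0.5524, -0.2447, 0.2]
orientation: [-2.581, -1.789, -0.004]
contact_force: [-0.1, 0.4, 0.6]
grip_width: 0.0854
gripper_force: 0.0
```

```bash
python3 - <<'E'
from h import *
A=[.6094,.0887];D=down(-.7174+np.pi/2)
plan([("v3",[.60,-.03,.18],down(.4)),("v4",[*A,.10],D),("g",[*A,.018],D)])
E
```

```text
v3 rows>= 5  [0.871, -0.123, 0.082, 0.001, -0.002, -0.483]
v4 rows>= 3  [0.423, 0.22, 0.32, -0.0, 0.0, -0.288]
g rows>= 2  [-0.0, -0.0, 0.328, -0.0, 0.0, -0.0]
```

apply_moves --pt "0.871 -0.123 0.082 0 0 -0.483" --pt "0.871 -0.123 0.082 0 0 -0.483" --pt "0.871 -0.123 0.082 0 0 -0.483" --pt "0.871 -0.123 0.082 0 0 -0.483" --pt "0.871 -0.123 0.082 0 0 -0.483"

```text
clock: 3.65
tcp_pos: [0.6001, -0.0333, 0.1795]
orientation: [-1.743, -2.613, -0.002]
contact_force: [1.2, -1.0, -0.1]
grip_width: 0.0855
gripper_force: 0.0
```

apply_moves --pt "0.423 0.22 0.32 0 0 -0.288" --pt "0.423 0.22 0.32 0 0 -0.288" --pt "0.423 0.22 0.32 0 0 -0.288" --pt "0.423 0.22 0.32 0 0 -0.288" --pt "0.423 0.22 0.32 0 0 -0.288"

```text
clock: 4.28
tcp_pos: [0.6115, 0.0797, 0.1003]
orientation: [1.127, 2.931, -0.002]
contact_force: [0.6, -0.6, -0.3]
grip_width: 0.0853
gripper_force: 0.0
```

```bash
python3 - <<'E'
from h import *
A=[.6094,.0887];D=down(-.7174+np.pi/2)
print(r.get_obs()["tcp_pos"])
plan([("g",[*A,.018],D),("lift",[*A,.14],D),("r1",[.61,-.06,.16],down(.2)),("pre",lane(LIP,YAW,[.135,0,.10])[0],laneR()),("put",lane(LIP,YAW,[.135,0,.021])[0],laneR())])
E
```

```text
[0.61147312 0.07974799 0.10030924]
g rows>= 2  [0.031, 0.021, 0.329, -0.0, 0.001, -0.011]
lift rows>= 2  [-0.0, -0.0, -0.488, -0.0, 0.0, 0.0]
r1 rows>= 4  [-0.393, -0.447, -0.079, -0.0, 0.0, 0.416]
pre rows>= 2  [-0.482, -0.079, 0.081, 0.019, -0.132, 0.177]
put rows>= 2  [0.0, 0.0, 0.315, -0.0, 0.0, 0.0]
```

apply_moves --pt "0.031 0.021 0.16 0 0 -0.011" --pt "0.031 0.021 0.329 0 0 -0.011" --pt "0.031 0.021 0.329 0 0 -0.011" --pt "0.031 0.021 0.329 0 0 -0.011"

```text
clock: 4.78
tcp_pos: [0.6097, 0.0909, 0.0192]
orientation: [1.096, 2.941, 0.001]
contact_force: [-0.6, -0.2, 0.7]
grip_width: 0.0855
gripper_force: 0.0
```

apply_moves --pt "0 0 0 0 0 0" --pt "0 0 0 0 0 0" --pt "0 0 0 0 0 0" --pt "0 0 0 0 0 0" --pt "0 0 0 0 0 0" --claw 0

```text
clock: 5.4
tcp_pos: [0.6083, 0.0912, 0.0184]
orientation: [1.094, 2.944, -0.002]
contact_force: [-2.5, -3.0, 7.8]
grip_width: 0.0411
gripper_force: 52.2
```

apply_moves --pt "0 0 -0.1 0 0 0" --pt "0 0 -0.3 0 0 0" --pt "0 0 -0.488 0 0 0" --pt "0 0 -0.488 0 0 0" --pt "0 0 -0.488 0 0 0"

```text
clock: 6.02
tcp_pos: [0.6073, 0.0914, 0.1383]
orientation: [-1.093, -2.944, 0.002]
contact_force: [-0.7, 0.4, -4.0]
grip_width: 0.0413
gripper_force: 51.7
```

```bash
python3 - <<'E'
from h import *
p=r.grab_frame("scene");cv2.imwrite("pics/s2.png",cv2.resize(p["pixels"][90:350,150:450,::-1],None,fx=2,fy=2))
plan([("r1",[.61,-.06,.16],down(.2)),("pre",lane(LIP,YAW,[.135,0,.10])[0],laneR()),("put",lane(LIP,YAW,[.135,0,.021])[0],laneR())])
E
```

```text
r1 rows>= 4  [-0.404, -0.451, -0.089, -0.002, -0.0, 0.42]
pre rows>= 2  [-0.482, -0.078, 0.08, 0.018, -0.133, 0.177]
put rows>= 2  [0.0, -0.0, 0.316, 0.0, 0.0, 0.0]
```

View pics/s2.png

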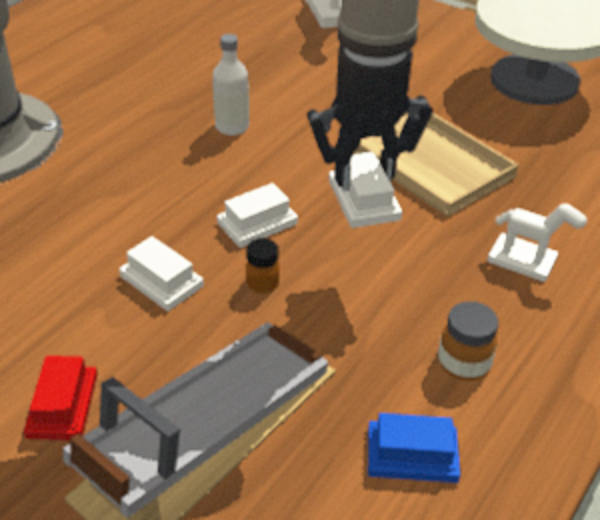

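The plinth is held level and lifted, at about (365,190) in the crop. Next I take it to the lane.

apply_moves --pt "-0.404 -0.451 -0.089 0 0 0.42" --pt "-0.404 -0.451 -0.089 0 0 0.42" --pt "-0.404 -0.451 -0.089 0 0 0.42" --pt "-0.404 -0.451 -0.089 0 0 0.42" --pt "-0.404 -0.451 -0.089 0 0 0.42"

```text
clock: 6.7
tcp_pos: [0.61, -0.0595, 0.1598]
orientation: [-1.986, -2.431, 0.003]
contact_force: [0.1, -0.1, -3.7]
grip_width: 0.0411
gripper_force: 51.9
```

apply_moves --pt "-0.482 -0.078 0.08 0.018 -0.133 0.177" --pt "-0.482 -0.078 0.08 0.018 -0.133 0.177" --pt "-0.482 -0.078 0.08 0.018 -0.133 0.177" --pt "-0.482 -0.078 0.08 0.018 -0.133 0.177" --pt "-0.482 -0.078 0.08 0.018 -0.133 0.177"

```text
clock: 7.32
tcp_pos: [0.6163, -0.1794, 0.1413]
orientation: [2.193, 2.033, -0.229]
contact_force: [0.9, 0.5, -2.7]
grip_width: 0.0412
gripper_force: 51.7
```

```bash
python3 - <<'E'
from h import *
print(r.get_obs()["tcp_pos"])
plan([("put",lane(LIP,YAW,[.135,0,.020])[0],laneR()),("up",lane(LIP,YAW,[.135,0,.11])[0],laneR())])
p=r.grab_frame("top");cv2.imwrite("pics/t2.png",cv2.resize(p["pixels"][130:250,280:480,::-1],None,fx=4,fy=4))
E
```

```text
[ 0.61625539 -0.17937321  0.14131491]
put rows>= 2  [-0.009, -0.006, 0.328, 0.001, -0.001, 0.002]
up rows>= 2  [-0.001, 0.0, -0.36, -0.0, 0.0, 0.0]
```

View pics/t2.png

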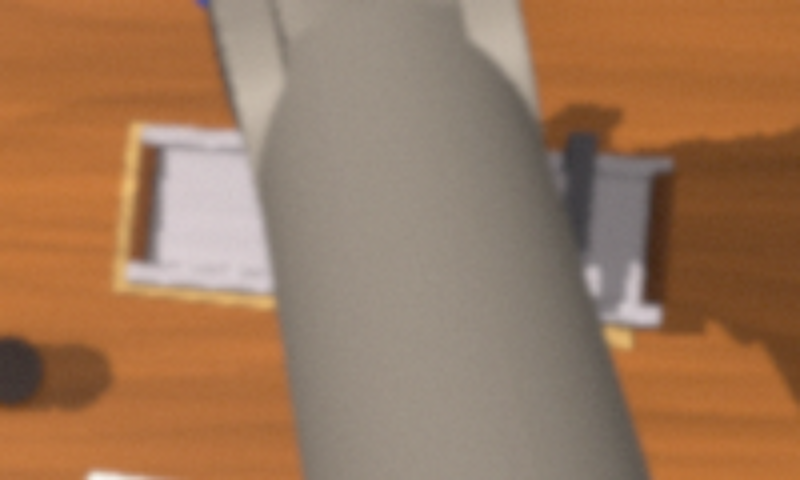

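The arm hides the plinth from the top camera, so I lower it by force.

apply_moves --pt "-0.009 -0.006 0.16 0 0 0" --pt "-0.009 -0.006 0.28 0 0 0" --pt "-0.009 -0.006 0.328 0 0 0" --pt "-0.009 -0.006 0.328 0 0 0" --pt "-0.009 -0.006 0.328 0 0 0"

```text
clock: 8.0
tcp_pos: [0.614, -0.2, 0.063]
orientation: [2.194, 2.028, -0.228]
contact_force: [-0.0, -0.0, -2.7]
grip_width: 0.0408
gripper_force: 52.1
```

```bash
python3 - <<'E'
from h import *
o=r.get_obs();print(o["contact_force"],(lane([0,0,0],YAW,np.eye(3))@(o["tcp_pos"]-LIP)))
p=r.grab_frame("scene");cv2.imwrite("pics/s3.png",cv2.resize(p["pixels"][200:360,160:360,::-1],None,fx=3,fy=3))
E
```

```text
[-0.04457031 -0.03929578 -2.66862902] [0.13667357 0.00077722 0.02099439]
```

View pics/s3.png

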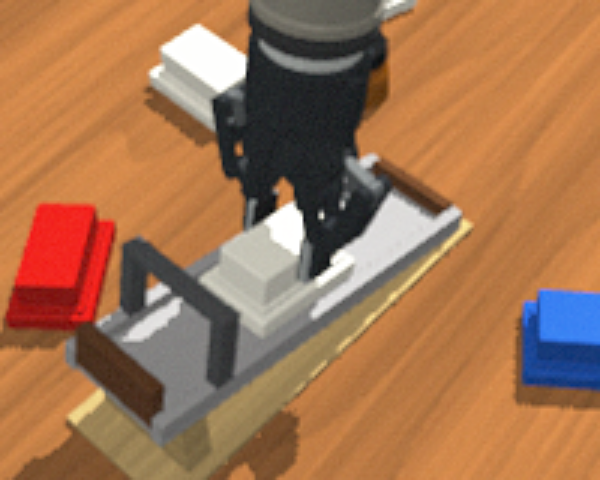

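It sits between the rails and just above the lane. I lower it 3 mm more and release.

apply_moves --pt "0 0 0.012 0 0 0" --pt "0 0 0.012 0 0 0" --pt "0 0 0.012 0 0 0"

```text
clock: 8.43
tcp_pos: [0.6138, -0.2009, 0.0599]
orientation: [2.195, 2.028, -0.229]
contact_force: [-0.5, 2.5, 4.9]
grip_width: 0.0412
gripper_force: 53.1
```

apply_moves --pt "0 0 0 0 0 0" --pt "0 0 0 0 0 0" --pt "0 0 0 0 0 0" --pt "0 0 0 0 0 0" --claw 1

```text
clock: 8.93
tcp_pos: [0.6129, -0.2012, 0.0588]
orientation: [2.196, 2.029, -0.231]
contact_force: [-0.2, -0.4, 0.1]
grip_width: 0.0852
gripper_force: 0.0
```

apply_moves --pt "0 0 -0.18 0 0 0" --pt "0 0 -0.36 0 0 0" --pt "0 0 -0.36 0 0 0" --pt "0 0 -0.36 0 0 0"

```text
clock: 9.43
tcp_pos: [0.6139, -0.1826, 0.1466]
orientation: [2.196, 2.029, -0.231]
contact_force: [0.1, -0.1, 0.2]
grip_width: 0.0855
gripper_force: 0.0
```

```bash
cat >> h.py <<'E'
def lanepos(p):
    "s of plinth on lane from white/net outline nearest lane"
    out=[]
    for d in r.landmark_of(p,"plinth_a"):
        K=np.array(p["intrinsics"]);v=np.linalg.inv(K)@[*d["point"],1];v=att(p)@[v[0],-v[1],-v[2]]
        E=lane([0,0,0],YAW,np.eye(3));e=E@(np.array(p["eye"])-LIP);w=E@v;q=e-w*e[2]/w[2];
        if abs(q[1])<.04 and 0<q[0]<.28: out.append((q[:2].round(3).tolist(),round(d["conf"],2)))
    return out
E
python3 - <<'E'
from h import *
p=r.grab_frame("scene");print(lanepos(p));cv2.imwrite("pics/s4.png",cv2.resize(p["pixels"][200:360,160:360,::-1],None,fx=3,fy=3))
print(lanepos(r.grab_frame("top")))
print(lane([0,0,0],YAW,np.eye(3))@(r.get_obs()["tcp_pos"]-LIP))
E
```

```text
[([0.136, -0.001], 0.69)]
[]
[ 0.13696792 -0.0011577   0.10537022]
```

View pics/s4.png

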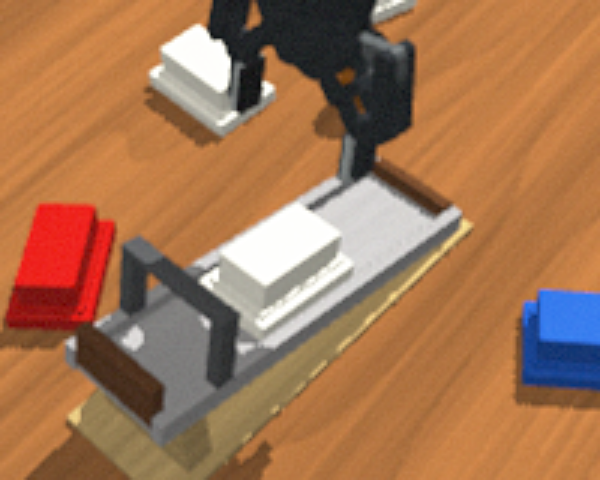

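It stays at s=0.136 of the lane, so the first plinth is the one that grips. Now I push it up with shut fingers.

apply_moves --pt "0.3 0.005 0 0 0 0" --pt "0.3 0.005 0 0 0 0" --pt "0.3 0.005 0 0 0 0" --pt "0.3 0.005 0 0 0 0" --pt "0.3 0.005 0 0 0 0" --claw 0

```text
clock: 10.25
tcp_pos: [0.6212, -0.1113, 0.1314]
orientation: [2.198, 2.026, -0.232]
contact_force: [-0.3, -1.4, -0.1]
grip_width: 0.0004
gripper_force: 0.0
```

apply_moves --pt "0 0 0.2 0 0 0" --pt "0 0 0.34 0 0 0" --pt "0 0 0.388 0 0 0" --pt "0 0 0.388 0 0 0" --pt "0 0 0.388 0 0 0"

```text
clock: 10.88
tcp_pos: [0.6212, -0.1292, 0.038]
orientation: [2.195, 2.028, -0.227]
contact_force: [-0.7, 0.0, -0.1]
grip_width: -0.0002
gripper_force: 0.0
```

```bash
python3 - <<'E'
from h import *
o=r.get_obs();print(o["contact_force"],o["grip_width"],lane([0,0,0],YAW,np.eye(3))@(o["tcp_pos"]-LIP))
p=r.grab_frame("scene");print(lanepos(p))
plan([("p1",lane(LIP,YAW,[.15,0,.007])[0],laneR()),("p2",lane(LIP,YAW,[.169,0,.007])[0],laneR())])
E
```

```text
[-0.65052301  0.00491612 -0.11833166] -0.0001692144857953666 [0.06195009 0.00232543 0.01133248]
[([0.145, 0.001], 0.68)]
p1 rows>= 2  [-0.352, -0.009, 0.018, 0.002, 0.0, -0.0]
p2 rows>= 1  [-0.076, 0.0, -0.0, 0.0, 0.0, -0.0]
```

apply_moves --pt "-0.05 -0.009 0.014 0 0 0" --pt "-0.12 -0.009 0.014 0 0 0" --pt "-0.2 -0.009 0.014 0 0 0" --pt "-0.28 -0.009 0.014 0 0 0" --pt "-0.352 -0.009 0.014 0 0 0"

```text
clock: 11.6
tcp_pos: [0.6106, -0.2177, 0.0518]
orientation: [2.197, 2.027, -0.23]
contact_force: [0.8, 1.9, -0.1]
grip_width: -0.0
gripper_force: 1.1
```

apply_moves --pt "-0.02 0 0 0 0 0" --pt "-0.04 0 0 0 0 0" --pt "-0.06 0 0 0 0 0" --pt "-0.06 0 0 0 0 0"

```text
clock: 12.1
tcp_pos: [0.6096, -0.2308, 0.0545]
orientation: [2.196, 2.028, -0.231]
contact_force: [0.8, -0.2, 0.8]
grip_width: 0.0001
gripper_force: 0.1
```

```bash
python3 - <<'E'
from h import *
o=r.get_obs();E=lane([0,0,0],YAW,np.eye(3));print(E@o["contact_force"],E@(o["tcp_pos"]-LIP))
p=r.grab_frame("scene");print(lanepos(p))
E
```

```text
[0.33695516 0.77975093 0.74400913] [ 0.16535984 -0.00119084  0.00627584]
[([0.222, -0.006], 0.88)]
```

apply_moves --pt "-0.008 0 0 0 0 0" --pt "-0.016 0 0 0 0 0" --pt "-0.016 0 0 0 0 0"

```text
clock: 12.58
tcp_pos: [0.6093, -0.2345, 0.0553]
orientation: [2.196, 2.029, -0.231]
contact_force: [0.2, 1.5, -0.4]
grip_width: 0.0001
gripper_force: 0.7
```

apply_moves --pt "-0.006 0 0 0 0 0" --pt "-0.012 0 0 0 0 0" --pt "-0.012 0 0 0 0 0"

```text
clock: 12.95
tcp_pos: [0.6096, -0.2362, 0.0557]
orientation: [2.195, 2.03, -0.228]
contact_force: [2.2, 5.3, -2.5]
grip_width: -0.0001
gripper_force: 2.5
```

```bash
python3 - <<'E'
from h import *
o=r.get_obs();E=lane([0,0,0],YAW,np.eye(3));print(E@o["contact_force"],E@(o["tcp_pos"]-LIP))
p=r.grab_frame("scene");print(lanepos(p));cv2.imwrite("pics/s5.png",cv2.resize(p["pixels"][220:340,165:325,::-1],None,fx=4,fy=4))
E
```

```text
[-5.8301787   1.82339227 -1.30846735] [ 0.1708031  -0.00079277  0.00635093]
[([0.271, -0.0], 0.69), ([0.224, -0.006], 0.68)]
```

View pics/s5.png

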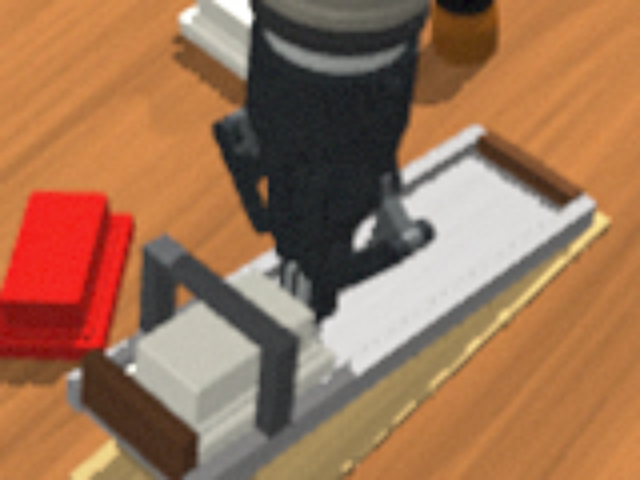

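The plinth is under the bar and touching the stop, or nearly so. One more small push to confirm, then I retreat.

apply_moves --pt "-0.006 0 0 0 0 0" --pt "-0.01 0 0 0 0 0" --pt "-0.01 0 0 0 0 0"

```text
clock: 13.42
tcp_pos: [0.6098, -0.2363, 0.0559]
orientation: [2.195, 2.033, -0.225]
contact_force: [2.8, 8.2, -3.5]
grip_width: -0.0
gripper_force: 4.8
```

```bash
python3 - <<'E'
from h import *
o=r.get_obs();E=lane([0,0,0],YAW,np.eye(3));print(E@o["contact_force"],E@(o["tcp_pos"]-LIP))
B=[.4519,.0945];D=down(1.1964-np.pi/2);L=laneR()
plan([("back",lane(LIP,YAW,[.15,0,.008])[0],L),("up",lane(LIP,YAW,[.13,0,.13])[0],L),("v",[.52,-.03,.17],down(-.2)),("B",[*B,.11],D)])
E
```

```text
[-8.93126697  2.10089337 -1.64621086] [ 0.17096712 -0.00053032  0.00650347]
back rows>= 1  [0.084, 0.002, -0.006, 0.001, -0.002, 0.002]
up rows>= 2  [0.08, 0.001, -0.488, 0.0, 0.0, -0.0]
v rows>= 3  [0.518, -0.426, -0.118, 0.009, 0.133, 0.076]
B rows>= 3  [0.434, -0.366, 0.24, -0.0, 0.0, 0.111]
```

It no longer moves and the force keeps rising, so it is seated against the stop. I retreat and go to plinth B.

apply_moves --pt "0.09 0.002 0 0 0 0" --pt "0.09 0.002 0 0 0 0"

```text
clock: 13.68
tcp_pos: [0.6112, -0.2171, 0.0517]
orientation: [2.194, 2.031, -0.231]
contact_force: [-0.3, -0.8, -0.3]
grip_width: -0.0
gripper_force: 0.0
```

apply_moves --pt "0.08 0 -0.25 0 0 0" --pt "0.08 0 -0.488 0 0 0" --pt "0.08 0 -0.488 0 0 0"

```text
clock: 14.05
tcp_pos: [0.6183, -0.1736, 0.1732]
orientation: [2.191, 2.023, -0.221]
contact_force: [1.1, 0.1, -1.0]
grip_width: 0.0002
gripper_force: 0.0
```

apply_moves --pt "0.518 -0.426 -0.118 0.009 0.133 0.076" --pt "0.518 -0.426 -0.118 0.009 0.133 0.076" --pt "0.518 -0.426 -0.118 0.009 0.133 0.076" --pt "0.518 -0.426 -0.118 0.009 0.133 0.076" --claw 1

```text
clock: 14.55
tcp_pos: [0.5168, -0.0313, 0.1683]
orientation: [-2.428, -1.993, 0.004]
contact_force: [0.6, -1.3, -0.6]
grip_width: 0.072
gripper_force: 0.0
```

apply_moves --pt "0.434 -0.366 0.24 0 0 0.111" --pt "0.434 -0.366 0.24 0 0 0.111" --pt "0.434 -0.366 0.24 0 0 0.111" --pt "0.434 -0.366 0.24 0 0 0.111" --pt "0.434 -0.366 0.24 0 0 0.111"

```text
clock: 15.18
tcp_pos: [0.4518, 0.0903, 0.1086]
orientation: [2.596, 1.767, -0.002]
contact_force: [-0.1, -0.1, -0.1]
grip_width: 0.0851
gripper_force: 0.0
```

```bash
python3 - <<'E'
from h import *
p=r.grab_frame("scene");print(lanepos(p),r.get_obs()["tcp_pos"])
B=[.4519,.0945];D=down(1.1964-np.pi/2)
t=place(np.array([[.05,0,0],[-.05,0,0.]]),[.565,.35,-.265]);print(t)
plan([("g",[*B,.0195],D),("lift",[*B,.15],D),("r1",[.54,.02,.17],down(-.2)),("r2",[.60,-.1,.17],down(-.08)),("pre",lane(LIP,YAW,[.13,0,.09])[0],laneR())])
E
```

```text
[([0.219, -0.005], 0.71)] [0.45192202 0.09041578 0.10884746]
[[0.61325463 0.33690454 0.        ]
 [0.51674537 0.36309546 0.        ]]
g rows>= 2  [0.016, -0.006, 0.357, 0.001, 0.001, -0.001]
lift rows>= 3  [-0.0, -0.001, -0.522, -0.0, -0.0, -0.0]
r1 rows>= 2  [-0.148, 0.437, -0.08, -0.0, -0.0, -0.111]
r2 rows>= 3  [-0.423, 0.331, -0.0, -0.0, -0.0, -0.077]
pre rows>= 2  [-0.311, 0.085, 0.163, -0.0, -0.134, -0.0]
```

The first plinth grips and is at the stop, so the other two are the sliders and go straight to the tray.

apply_moves --pt "0.016 -0.006 0.16 0 0 0" --pt "0.016 -0.006 0.3 0 0 0" --pt "0.016 -0.006 0.357 0 0 0" --pt "0.016 -0.006 0.357 0 0 0"

```text
clock: 15.78
tcp_pos: [0.4507, 0.0957, 0.019]
orientation: [2.596, 1.769, -0.003]
contact_force: [0.8, 0.5, 0.2]
grip_width: 0.0853
gripper_force: 0.0
```

apply_moves --pt "0 0 0 0 0 0" --pt "0 0 0 0 0 0" --pt "0 0 0 0 0 0" --pt "0 0 0 0 0 0" --pt "0 0 0 0 0 0" --claw 0

```text
clock: 16.4
tcp_pos: [0.4516, 0.0965, 0.0205]
orientation: [2.594, 1.77, 0.002]
contact_force: [-0.4, -0.6, 7.2]
grip_width: 0.0411
gripper_force: 50.7
```

apply_moves --pt "0 0 -0.1 0 0 0" --pt "0 0 -0.3 0 0 0" --pt "0 0 -0.4 0 0 0" --pt "0 0 -0.4 0 0 0" --pt "0 0 -0.4 0 0 0"

```text
clock: 17.02
tcp_pos: [0.4499, 0.0961, 0.1185]
orientation: [2.595, 1.77, -0.004]
contact_force: [0.3, -0.2, -2.7]
grip_width: 0.0413
gripper_force: 52.3
```

```bash
python3 - <<'E'
from h import *
o=r.get_obs();print(o["tcp_pos"],o["contact_force"])
D=down(-.265);t=[.6133,.3369]
plan([("m",[.53,.23,.14],D),("over",[*t,.1],D),("put",[*t,.0265],D)])
E
```

```text
[0.4499022  0.0960952  0.11849441] [ 0.28381933 -0.18768243 -2.715479  ]
m rows>= 3  [0.615, 0.103, -0.087, -0.001, 0.001, -0.069]
over rows>= 3  [0.5, 0.209, 0.16, 0.0, 0.0, 0.0]
put rows>= 2  [0.001, 0.0, 0.294, 0.0, 0.0, 0.0]
```

apply_moves --pt "0.615 0.103 -0.087 0 0 -0.069" --pt "0.615 0.103 -0.087 0 0 -0.069" --pt "0.615 0.103 -0.087 0 0 -0.069" --pt "0.615 0.103 -0.087 0 0 -0.069"

```text
clock: 17.52
tcp_pos: [0.5305, 0.2333, 0.1393]
orientation: [-2.49, -1.912, 0.002]
contact_force: [-1.3, -1.1, -3.2]
grip_width: 0.0408
gripper_force: 52.1
```

apply_moves --pt "0.5 0.209 0.16 0 0 0" --pt "0.5 0.209 0.16 0 0 0" --pt "0.5 0.209 0.16 0 0 0" --pt "0.5 0.209 0.16 0 0 0" --pt "0.5 0.209 0.16 0 0 0"

```text
clock: 18.15
tcp_pos: [0.6133, 0.3349, 0.1002]
orientation: [2.495, 1.906, -0.005]
contact_force: [0.1, -0.1, -2.1]
grip_width: 0.0408
gripper_force: 52.1
```

```bash
python3 - <<'E'
from h import *
o=r.get_obs();print(o["tcp_pos"],o["contact_force"])
D=down(-.265);t=[.6133,.3369];C=[.4225,-.0624];DC=down(3.0077-np.pi/2)
plan([("put",[*t,.0275],D),("up",[*t,.12],D),("v",[.5,.15,.15],down(.4)),("C",[*C,.11],DC)])
E
```

```text
[0.61325025 0.33489794 0.10017322] [ 0.13198926 -0.09857143 -2.14196872]
put rows>= 2  [0.009, -0.002, 0.291, -0.001, 0.002, -0.001]
up rows>= 2  [-0.0, 0.001, -0.37, 0.0, 0.0, 0.0]
v rows>= 4  [-0.84, -0.242, -0.12, 0.0, 0.0, -0.423]
C rows>= 6  [-0.662, -0.617, 0.16, -0.0, 0.0, -0.66]
```

apply_moves --pt "0.009 -0.002 0.14 0 0 0" --pt "0.009 -0.002 0.25 0 0 0" --pt "0.009 -0.002 0.291 0 0 0" --pt "0.009 -0.002 0.291 0 0 0"

```text
clock: 18.65
tcp_pos: [0.6138, 0.3384, 0.0281]
orientation: [2.496, 1.907, -0.003]
contact_force: [0.7, 0.4, -2.0]
grip_width: 0.0407
gripper_force: 52.1
```

apply_moves --pt "0 0 0.006 0 0 0" --pt "0 0 0.006 0 0 0"

```text
clock: 18.9
tcp_pos: [0.6145, 0.3397, 0.0277]
orientation: [2.495, 1.908, 0.001]
contact_force: [-0.5, 0.8, -2.8]
grip_width: 0.0411
gripper_force: 52.1
```

apply_moves --pt "0 0 0 0 0 0" --pt "0 0 0 0 0 0" --pt "0 0 0 0 0 0" --pt "0 0 0 0 0 0" --claw 1

```text
clock: 19.4
tcp_pos: [0.614, 0.3395, 0.0266]
orientation: [2.495, 1.908, -0.001]
contact_force: [-0.3, -0.1, -0.6]
grip_width: 0.0856
gripper_force: 0.0
```

apply_moves --pt "0 0 -0.19 0 0 0" --pt "0 0 -0.38 0 0 0" --pt "0 0 -0.38 0 0 0"

```text
clock: 19.77
tcp_pos: [0.6165, 0.3415, 0.1265]
orientation: [2.495, 1.908, 0.012]
contact_force: [0.9, 0.8, -0.5]
grip_width: 0.0855
gripper_force: 0.0
```

apply_moves --pt "-0.84 -0.242 -0.12 0 0 -0.423" --pt "-0.84 -0.242 -0.12 0 0 -0.423" --pt "-0.84 -0.242 -0.12 0 0 -0.423" --pt "-0.84 -0.242 -0.12 0 0 -0.423" --pt "-0.84 -0.242 -0.12 0 0 -0.423"

```text
clock: 20.4
tcp_pos: [0.4995, 0.1495, 0.1511]
orientation: [1.741, 2.615, -0.006]
contact_force: [0.8, 0.4, 0.8]
grip_width: 0.0856
gripper_force: 0.0
```

apply_moves --pt "-0.662 -0.617 0.1 0 0 -0.55" --pt "-0.662 -0.617 0.1 0 0 -0.55" --pt "-0.662 -0.617 0.1 0 0 -0.55" --pt "-0.662 -0.617 0.1 0 0 -0.55" --pt "-0.662 -0.617 0.1 0 0 -0.55"

```text
clock: 21.02
tcp_pos: [0.4215, -0.0626, 0.1259]
orientation: [-0.482, -3.101, 0.003]
contact_force: [0.9, 1.4, 0.4]
grip_width: 0.0855
gripper_force: 0.0
```

```bash
python3 - <<'E'
from h import *
o=r.get_obs();print(o["tcp_pos"],o["joints"].round(2))
p=r.grab_frame("scene");cv2.imwrite("pics/s6.png",cv2.resize(p["pixels"][100:340,160:460,::-1],None,fx=2,fy=2))
C=[.4225,-.0624];DC=down(3.0077-np.pi/2)
plan([("C",[*C,.1],DC),("g",[*C,.023],DC)])
E
```

```text
[ 0.42151934 -0.06264657  0.1258635 ] [ 0.69  0.32 -0.79  2.18  0.33  0.76  0.95]
C rows>= 1  [-0.001, -0.005, 0.105, -0.0, -0.001, -0.106]
g rows>= 2  [-0.0, 0.0, 0.308, -0.0, -0.0, -0.0]
```

View pics/s6.png

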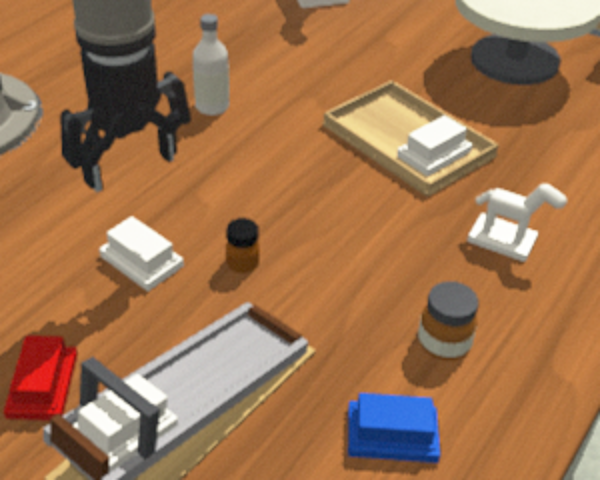

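Plinth B lies flat in the tray and plinth A is at the stop. Next is C.

apply_moves --pt "0 -0.005 0.105 0 0 -0.106" --pt "0 -0.005 0.105 0 0 -0.106" --pt "0 -0.005 0.105 0 0 -0.106"

```text
clock: 21.45
tcp_pos: [0.4232, -0.0599, 0.1011]
orientation: [-0.225, -3.133, -0.0]
contact_force: [0.1, 0.6, 0.1]
grip_width: 0.0855
gripper_force: 0.0
```

apply_moves --pt "0 0 0.12 0 0 0" --pt "0 0 0.24 0 0 0" --pt "0 0 0.306 0 0 0" --pt "0 0 0.306 0 0 0"

```text
clock: 21.95
tcp_pos: [0.4226, -0.0605, 0.0241]
orientation: [-0.223, -3.132, 0.001]
contact_force: [0.2, 0.1, -0.1]
grip_width: 0.0855
gripper_force: 0.0
```

apply_moves --pt "0 0 0 0 0 0" --pt "0 0 0 0 0 0" --pt "0 0 0 0 0 0" --pt "0 0 0 0 0 0" --pt "0 0 0 0 0 0" --claw 0

```text
clock: 22.58
tcp_pos: [0.4232, -0.0613, 0.0252]
orientation: [0.222, 3.133, -0.002]
contact_force: [-2.4, -0.7, 8.5]
grip_width: 0.041
gripper_force: 50.1
```

apply_moves --pt "0 0 -0.1 0 0 0" --pt "0 0 -0.3 0 0 0" --pt "0 0 -0.48 0 0 0" --pt "0 0 -0.48 0 0 0" --pt "0 0 -0.48 0 0 0"

```text
clock: 23.2
tcp_pos: [0.4216, -0.0614, 0.1436]
orientation: [-0.222, -3.132, 0.002]
contact_force: [0.1, -0.1, -3.4]
grip_width: 0.0402
gripper_force: 53.0
```

```bash
python3 - <<'E'
from h import *
o=r.get_obs();print(o["tcp_pos"],o["contact_force"])
D=down(-.265);t=[.5167,.3631]
plan([("m",[.47,.13,.15],down(.8)),("m2",[.52,.25,.14],down(.15)),("over",[*t,.1],D),("put",[*t,.029],D)])
E
```

```text
[ 0.42163343 -0.06139271  0.14355542] [ 0.10072014 -0.09119352 -3.41806348]
m rows>= 4  [-0.083, 0.785, -0.027, -0.001, -0.001, 0.401]
m2 rows>= 4  [0.191, 0.484, 0.04, 0.0, 0.001, 0.413]
over rows>= 3  [0.449, 0.055, 0.16, -0.0, -0.0, 0.265]
put rows>= 2  [-0.0, -0.0, 0.284, -0.0, -0.0, -0.0]
```

apply_moves --pt "-0.083 0.785 -0.027 0 0 0.401" --pt "-0.083 0.785 -0.027 0 0 0.401" --pt "-0.083 0.785 -0.027 0 0 0.401" --pt "-0.083 0.785 -0.027 0 0 0.401" --pt "-0.083 0.785 -0.027 0 0 0.401"

```text
clock: 23.82
tcp_pos: [0.4696, 0.1341, 0.1493]
orientation: [-1.172, -2.912, 0.001]
contact_force: [0.0, -1.2, -4.0]
grip_width: 0.0405
gripper_force: 52.9
```

apply_moves --pt "0.191 0.484 0.04 0 0 0.413" --pt "0.191 0.484 0.04 0 0 0.413" --pt "0.191 0.484 0.04 0 0 0.413" --pt "0.191 0.484 0.04 0 0 0.413" --pt "0.191 0.484 0.04 0 0 0.413"

```text
clock: 24.45
tcp_pos: [0.5198, 0.2489, 0.1387]
orientation: [-2.045, -2.384, 0.008]
contact_force: [0.6, -1.4, -2.9]
grip_width: 0.0404
gripper_force: 53.0
```

apply_moves --pt "0.449 0.055 0.16 0 0 0.265" --pt "0.449 0.055 0.16 0 0 0.265" --pt "0.449 0.055 0.16 0 0 0.265" --pt "0.449 0.055 0.16 0 0 0.265" --pt "0.449 0.055 0.16 0 0 0.265"

```text
clock: 25.08
tcp_pos: [0.5182, 0.3612, 0.1003]
orientation: [2.495, 1.907, -0.003]
contact_force: [0.6, -0.5, -3.2]
grip_width: 0.0408
gripper_force: 53.0
```

```bash
python3 - <<'E'
from h import *
D=down(-.265);t=[.5167,.3631]
plan([("put",[*t,.032],D),("up",[*t,.15],D)])
E
```

```text
put rows>= 2  [0.006, -0.008, 0.273, 0.0, 0.002, -0.0]
up rows>= 2  [0.001, 0.0, -0.472, 0.0, -0.0, -0.0]
```

apply_moves --pt "0.006 -0.008 0.14 0 0 0" --pt "0.006 -0.008 0.24 0 0 0" --pt "0.006 -0.008 0.275 0 0 0" --pt "0.006 -0.008 0.275 0 0 0" --pt "0.006 -0.008 0.275 0 0 0"

```text
clock: 25.7
tcp_pos: [0.5165, 0.3655, 0.0328]
orientation: [2.495, 1.908, 0.001]
contact_force: [0.2, -0.9, -2.2]
grip_width: 0.0405
gripper_force: 53.0
```

apply_moves --pt "0 0 0 0 0 0" --pt "0 0 0 0 0 0" --pt "0 0 0 0 0 0" --pt "0 0 0 0 0 0" --claw 1

```text
clock: 26.2
tcp_pos: [0.5158, 0.3655, 0.032]
orientation: [2.495, 1.908, -0.001]
contact_force: [0.4, 0.0, -0.0]
grip_width: 0.0852
gripper_force: 0.0
```

apply_moves --pt "0 0 -0.2 0 0 0" --pt "0 0 -0.4 0 0 0" --pt "0 0 -0.6 0 0 0" --pt "0 0 -0.6 0 0 0"

```text
clock: 26.7
tcp_pos: [0.5178, 0.3678, 0.1866]
orientation: [2.495, 1.908, 0.012]
contact_force: [0.0, 0.4, -0.4]
grip_width: 0.0855
gripper_force: 0.0
```

apply_moves --pt "-0.8 0 -0.1 0 0 0" --pt "-0.8 0 -0.1 0 0 0" --pt "-0.8 0 -0.1 0 0 0" --pt "-0.8 0 -0.1 0 0 0" --pt "-0.8 0 -0.1 0 0 0"

```text
clock: 27.32
tcp_pos: [0.4634, 0.172, 0.2067]
orientation: [2.496, 1.906, -0.002]
contact_force: [-0.6, 1.7, -0.8]
grip_width: 0.0856
gripper_force: 0.0
```

```bash
python3 - <<'E'
from h import *
p=r.grab_frame("scene");print(lanepos(p),r.get_obs()["tcp_pos"]);cv2.imwrite("pics/s7.png",cv2.resize(p["pixels"][90:350,160:460,::-1],None,fx=2,fy=2))
E
```

```text
[([0.225, -0.006], 0.89)] [0.46359818 0.17430953 0.20678471]
```

View pics/s7.png

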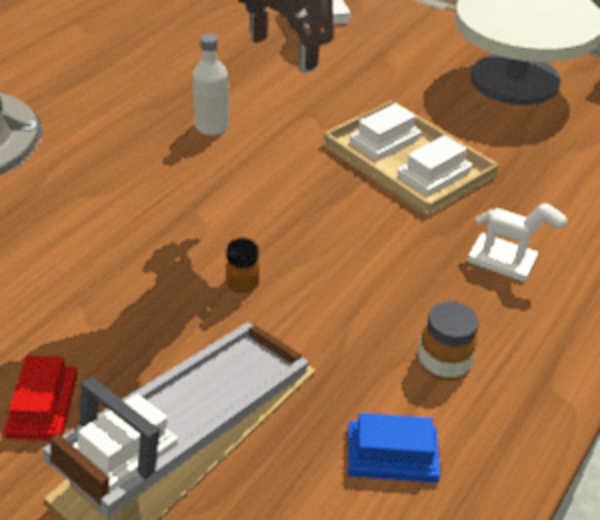

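The gripping plinth rests at the stop (s≈0.225), both sliders lie flat in the tray, and the pot, jar, bottle and horse are where they were. I hand in.

```bash
python3 -c "
from bench import r
print(r.hand_in())"
```

```text
the job is handed in; nothing more can be done
None
```

The job is handed in: the first plinth I tried gripped the ramp and now rests against the top stop under the gauge bar, and the other two, taken as the sliders by elimination without trying them on the ramp, lie flat in the reject tray.

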